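# Set the sprung pusher of a tin tray and load a tin

### The job

Get the pantry's tin tray ready: leaving the tin in the lane standing where it is, push the tray's sprung metal pusher back along the lane with your fingertips until its catch has passed the stop pin, then let it go so that it comes back and latches on the pin at mid position. Then push the tin that stands in the lane, upright and along the tray floor, gently up against the latched pusher, and leave it there. Do not lift or tip the tin, and do not disturb the tall tin, the jar and the carton beside the tray.

Things in the scene. Friction and masses are not known exactly. Their poses are not given: they have to be found in the camera images.
- tray: Fixed tray on the work surface: a straight lane with a grey floor plate (top 4 mm up), 84 mm wide outside, 72 mm between its two wooden walls (20 mm high). Origin: on the lane's centre line at work surface height, under the pusher's front face when that is home. +x: along the lane, the way the pusher is pushed (roughly to the robot's left, turned up to 0.35 rad either way); z up.
- lane_mouth (a point): Open end of the lane, on the floor plate at its centre line, x = -215 mm in the tray's frame; the floor and walls run from here to x = 205 mm, where a wooden block 46 mm high (x = 187 to 205 mm) closes the lane.
- pusher (a joint): Travel (m) of the sprung pusher along the tray's +x: 0 home, 0.09 end stop. Its spring drives it back: 4 N at home, 7 N midway, 9 N at the stop, plus 15 N per m/s, plus 1 N while the pin is lifted (from 0.02 on). Pushed to 0.06 to 0.085, where the pin has dropped behind its catch, and let go, it runs back and stays latched at 0.050; let go before 0.051, it runs home. Latched, it can still move further in.
- pusher_face (a point): Point on the front face of the aluminium pusher (the face towards the tin and the lane mouth), on the lane's centre line, 43 mm above the work surface; it moves with the pusher, its axes are the tray's. The face is a flat upright plate, 92 mm wide and reaching 62 mm above the work surface (66 mm wide below 24 mm); behind it a sheet slopes down to the rear.
- stop_pin (a joint): Height (m) of the sprung steel stop pin above its down position: 0 down, about 0.012 lifted by the top of the pusher's catch tooth. It moves by itself.
- pin_knob (a point): Centre of the top of the stop pin's black knob (18 mm across), 71 mm above the work surface with the pin down, at x = 76, y = -58 mm in the tray's frame. Its dark steel bracket, 56 mm high, stands outside the lane wall (x = 66 to 86 mm, y = -42 to -88 mm).
- tin: The tin to load: loose upright food tin, 66 mm in diameter, 55 mm high, about 0.2 kg, plain paper label. It stands on the tray floor between the side walls, 100 to 135 mm from the tray's origin on the -x side. Origin: centre of its underside. Against the pusher, its origin is 33 mm from the face.
- tall_tin: Bystander: loose upright tin, 72 mm in diameter, 90 mm high, on the work surface on the tray's -y side. Origin: centre of its underside.
- jar: Bystander: loose amber glass jar with a brass lid, 68 mm in diameter, 85 mm high, on the work surface on the tray's -y side. Origin: centre of its underside.
- carton: Bystander: loose cardboard carton, 50 x 35 mm, 80 mm high, on the work surface on the tray's +y side. Origin: centre of its underside.

How it is judged (in metres and radians):
On the way, in this order (a step that is already met when the one before it is completed fails the run):
1. the pusher is pushed past the stop pin by the fingers while the tin stays where it stood (within 25 mm) (value of joint pusher above 0.057 m and contact force between the fingers and tray above 1 N and distance of tin from where it was at the start of the episode below 0.025 m).
2. the pusher, let go, is latched on the pin at mid position, with the fingers off it and the tin not yet moved up (value of joint pusher between 0.045 and 0.055 m and value of joint stop_pin below 0.003 m and contact force between the fingers and tray below 0.3 N and distance of tin from where it was at the start of the episode below 0.025 m), for 0.2 s.
3. the tin is pushed up to the pusher (x of tin in the frame of pusher_face above -0.041 m), for 0.1 s.
At the end, for the whole second after the job is handed in: The pusher is at rest, latched at mid position (joint 0.045 to 0.055 m) with the stop pin down (under 3 mm); the tin stands upright (within 0.1 rad) on the tray floor between the walls, at rest, no more than 8 mm short of the pusher's face (value of joint pusher between 0.045 and 0.055 m and value of joint stop_pin below 0.003 m and contact force between the fingers and tray below 0.3 N and velocity of joint pusher between -0.01 and 0.01 m/s and x of tin in the frame of pusher_face above -0.041 m and y of tin in the frame of tray between -0.01 and 0.01 m and height (world z) of tin below 0.008 m and angle between tin's own z axis and vertical below 0.1 rad and linear speed of tin below 0.01 m/s); the robot touches nothing.
It fails at once if the tin is lifted more than 8 mm off the tray floor (height (world z) of tin above 0.012 m).
It fails at once if the tin is tipped by more than 0.3 rad (angle between tin's own z axis and vertical above 0.3 rad).
It fails at once if a bystander is moved by more than 20 mm or tipped (distance of any of tall_tin, jar, carton from where it was at the start of the episode above 0.02 m or angle between any of tall_tin, jar, carton's own z axis and vertical above 0.3 rad).
It also fails if it takes over 54 s, if anything falls off the work surface, if the arm or the gripper's body presses on something with over 40 N, if the wrist force passes 120 N, or if a joint passes its speed limit or range.

### The arm

A 6-joint arm with a two-finger parallel gripper is mounted at the origin on the work surface. World frame = base frame: x ahead of the robot, y to its left, z up, the work surface at z = 0. Lengths are in mm, angles in rad, forces in N, time in s.
With the tool pointing down it reaches from about 300 to 750 mm from the base axis. Payload 8.5 kg.
Tool frame: the origin (TCP) lies between the finger pads; the fingertips stand robot.finger_overhang ahead of it and the grasp point (between the pads) lies 11 mm behind it (robot.finger_overhang is the distance from the TCP to the fingertips, in mm); z points along the fingers, y is the line along which they close (so a half turn about z gives the same grasp; the last joint's range is limited). The gripper opens to 85 mm and grips with 20 to 120 N. Pads are 22 mm wide; open, the fingers measure 114 mm over their backs; the gripper's body (76 mm by 85 mm) begins 54 mm behind the grasp point. The pads swing forward as they close: fully open they stand 13 mm farther back than shut.
Start: joints at [1.127, 0.381, 1.297, -0, 1.464, -0.215], TCP at [124.737, 535.65, 239.322] pointing down, gripper open.
Joint ranges: [-3.11, 3.11], [-0.89, 2.33], [0.22, 2.48], [-1.42, 4.56], [0.17, 2.85], [-2.88, 2.88]. Speed limits (rad/s): [2.39, 2.39, 3.14, 3.14, 3.14, 3.14].

### API

Orientations are given as a 3x3 rotation matrix whose columns are the frame's x, y, z axes.
In Python, from rig import robot gives the robot as it stands. Calls block until the motion is done:
- robot.movep(position, orientation): joint-space move of the TCP to a pose.
- robot.move_linear(position, speed=150, attitude=None): straight line of the TCP; attitude=None keeps the orientation; speed is the mean speed in mm/s.
- robot.movej(angles): joint-space move.
- robot.gripper_to(opening, force=None): finger opening in mm; force is the grip in N (None keeps the last); returns when the fingers have stopped.
- robot.hold(seconds).
- robot.inverse_kinematics(position, orientation): joint angles nearest the present ones, or None.
- robot.sense(): the state.
- robot.camera(name): name is "scene" or "top" or "wrist"; returns the picture (400x640x3 uint8, red, green, blue); there is no depth.
- robot.get_calibration(name): a dict with "intrinsics" (3x3 intrinsics, pixels), "rvec" (rotation vector, rad) and "tvec" (3), from world to camera coordinates, as OpenCV has them; the wrist camera has in their place "T_tool_cam" (4x4, takes a point from camera to tool coordinates, whose origin is the TCP and whose axes are the flange's). Camera axes: x right, y down, z forward; pixel columns grow to the right and rows downward; lengths in mm; the calibration is good to about 2 mm. A picture is of the moment at which its call begins: read the wrist's pose just before it. get_calibration takes no time and is no camera call.
A pose or a line that the arm cannot do raises robot.PlanningError and nothing moves.
- robot.job_done(): hands the job in; it is judged then, once.
Trained networks look in the newest picture that a camera, given by its name, has taken for a name from the list of things; names that differ only in an ending like _2 or _b are one class to them, and where a whole thing is asked for, a point or a joint stands for the part that bears it (a point fixed in the world has none). Each returns a list of dicts, best first, with "conf" (0 to 1); they miss things now and then, are a little off and sometimes report something else, mostly with a low value. They report only what shows in the picture. A call takes as long as a camera call.
- robot.masks_of(target, camera): "mask" (400x640 bool, what is visible of it) and "xy" ([column, row] in pixels, amid what is visible of it).
- robot.spot_point(target, camera): "xy" ([column, row] in pixels: a listed point, or the origin of a listed thing).
The state is a dict: "time_s": time; "joint_positions": joint angles; "joint_vel": joint speeds; "joint_efforts": joint torques, N m; "ee_pos": TCP position; "orientation": TCP orientation; "contact_force": force on the tool from outside, world axes, zero at the start; "torque": the same for the moment, N m; "width": finger opening in mm; "grasp_force": force on a finger pad.
Only numpy, scipy, OpenCV 4.12 (cv2) and the standard library are available. Lean on these libraries where they do the work, as an engineer would, in place of code of your own. Each camera call takes 0.05 s, during which the arm holds its last target. There are 200 camera calls.

## Working session

There is one attempt and no reset: what is moved stays moved. The work goes in short steps, each a Python script; the robot and the scene stay as the last script left them, time stands still between calls to the robot, and variables do not carry over. Pictures are saved under pics/ and viewed, at most 10 in all, crops included, and the job is handed in when it is done.

```bash
ls; mkdir -p pics; cat > h.py <<'E'
import numpy as np, cv2
from rig import robot
def ray(cam,uv,pose=None):
    c=robot.get_calibration(cam); K=np.array(c["intrinsics"],float)
    d=np.linalg.inv(K)@np.array([uv[0],uv[1],1.0])
    if "rvec" in c:
        R=cv2.Rodrigues(np.array(c["rvec"],float))[0]; t=np.array(c["tvec"],float).ravel()
        return -R.T@t, R.T@d
    T=np.array(c["T_tool_cam"]); p,Ro=pose
    M=np.eye(4); M[:3,:3]=Ro; M[:3,3]=p; M=M@T
    return M[:3,3], M[:3,:3]@d
def onz(cam,uv,z,pose=None):
    o,d=ray(cam,uv,pose); return o+d*(z-o[2])/d[2]
E
python3 - <<'E'
from h import *
print(robot.finger_overhang)
for cam in ("top","scene"):
    im=robot.camera(cam); cv2.imwrite(f"pics/{cam}0.png",im[:,:,::-1])
    for n,z in (("tray",0),("lane_mouth",4),("pusher_face",43),("pin_knob",71),("tin",4),("tall_tin",0),("jar",0),("carton",0)):
        for r in robot.spot_point(n,cam)[:2]:
            print(cam,n,round(r["conf"],2),np.round(r["xy"]),np.round(onz(cam,r["xy"],z),1))
E
```

```text
pics
8.0
top lane_mouth 0.68 [435. 179.] [ 640.6 -230.5    4. ]
top pusher_face 0.6 [326. 212.] [566.8 -28.9  43. ]
top pin_knob 0.51 [272. 192.] [594.9  63.8  71. ]
top tin 0.78 [384. 197.] [ 603. -136.    4.]
top tin 0.45 [322. 213.] [571. -23.   4.]
top tall_tin 0.78 [361. 123.] [745.3 -92.9   0. ]
top jar 0.56 [279. 142.] [702.7  60.8   0. ]
top carton 0.93 [308. 317.] [387.8  -2.4   0. ]
scene tray 0.75 [304. 232.] [568.3 -22.8   0. ]
scene lane_mouth 0.8 [196. 305.] [ 636.4 -234.     4. ]
scene pusher_face 0.6 [302. 220.] [568.3 -26.   43. ]
scene pin_knob 0.58 [356. 207.] [593.1  63.8  71. ]
scene pin_knob 0.22 [379. 282.] [729.6  40.4  71. ]
scene tin 0.8 [252. 268.] [ 606.2 -131.1    4. ]
scene tall_tin 0.85 [299. 341.] [749.1 -96.8   0. ]
scene jar 0.83 [378. 285.] [709.1  58.1   0. ]
scene carton 0.94 [282. 160.] [393.7  -7.6   0. ]
```

View pics/top0.png

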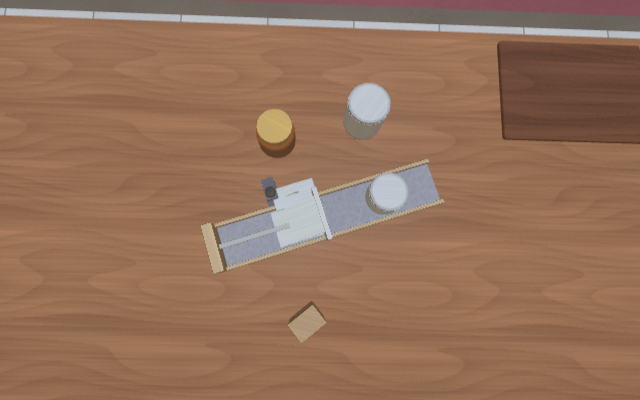

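View pics/scene0.png

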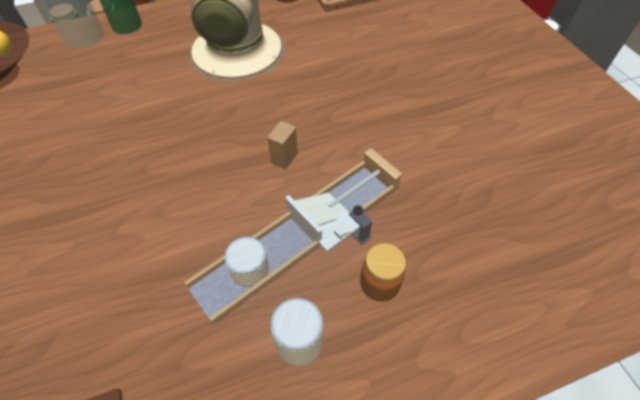

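Networks and pictures agree: face at about (322,213) top, tin at (385,197), knob at (271,192), lane rising to the right. I'll fit the tray pose and take a close look above the gap.

```bash
python3 - <<'E'
from h import *
# tray pose fit from points (avg of top+scene)
L=np.array([[-215,0],[0,0],[76,-58]],float); W=np.array([[638.5,-232.2],[567.5,-27],[594,63.8]])
def fit(L,W):
    l,w=L-L.mean(0),W-W.mean(0); a=np.arctan2((l[:,0]*w[:,1]-l[:,1]*w[:,0]).sum(),(l*w).sum())
    R=np.array([[np.cos(a),-np.sin(a)],[np.sin(a),np.cos(a)]]); o=W.mean(0)-R@L.mean(0)
    print(a-np.pi/2,o,"res",W-(L@R.T+o)); return a,R,o
a,R,o=fit(L,W)
print("tin",R.T@(np.array([604.5,-133.5])-o))
robot.gripper_to(0)
p=o+R@[-40,0]
best=None
for s in (1,-1):
    y=np.array([*R[:,1],0])*s; z=np.array([0,0,-1.]); O=np.column_stack([np.cross(y,z),y,z])
    q=robot.inverse_kinematics([*p,230],O); print(s,q)
    if q is not None and (best is None or abs(q[5])<best[0]): best=(abs(q[5]),O)
O=best[1]
robot.movep([*p,230],O)
s=robot.sense(); print(s["ee_pos"],s["time_s"],s["contact_force"])
pose=(s["ee_pos"],s["orientation"])
im=robot.camera("wrist"); cv2.imwrite("pics/w0.png",im[:,:,::-1])
for n,z in (("lane_mouth",4),("pusher_face",43),("pin_knob",71),("tin",4)):
    for r in robot.spot_point(n,"wrist")[:2]:
        x=onz("wrist",r["xy"],z,pose); print(n,round(r["conf"],2),np.round(r["xy"]),np.round(x,1),np.round(R.T@(x[:2]-o),1))
np.savez("t.npz",R=R,o=o,O=O)
E
```

```text
0.343179660621423 [566.20362159 -28.00705743] res [[-0.04747544 -1.72969452]
 [ 1.29637841  1.00705743]
 [-1.24890296  0.72263708]]
tin [-112.22768093   -0.56671229]
1 [-3.15619616e-01  4.46042781e-01  1.21780814e+00 -4.44089210e-16
  1.47774174e+00  2.48279338e+00]
-1 [-3.15619616e-01  4.46042781e-01  1.21780814e+00 -4.44089210e-16
  1.47774174e+00 -6.58799277e-01]
[579.6942449  -64.87599143 230.07642436] 4.3333 [ 0.00798281 -0.27113268  0.17245429]
pusher_face 0.8 [319. 121.] [563.2 -25.   43. ] [3.9 1.8]
pin_knob 0.71 [395.  24.] [591.8  64.5  71. ] [ 78.5 -55.2]
tin 0.72 [318. 228.] [ 602.2 -138.7    4. ] [-116.3    3.4]
tin 0.35 [321. 117.] [565.3 -24.3   4. ] [ 3.8 -0.4]
```

View pics/w0.png

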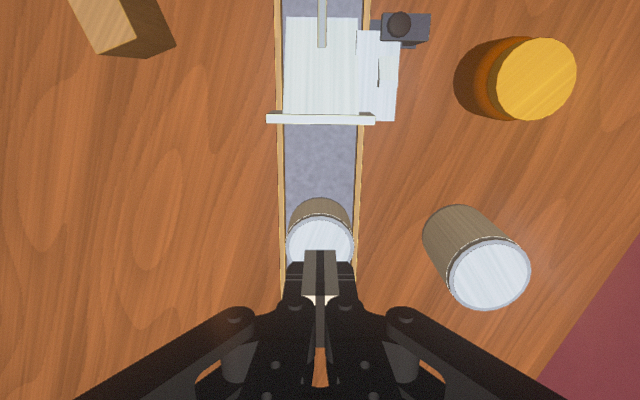

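Close view: lane is vertical and centred (column ~320), pusher face at row ~119, tin at (320,240), jar, tall tin and carton well clear. Alignment is fine; descend into the gap, push until contact is felt, then in 72 mm and back slowly.

```bash
python3 - <<'E'
from h import *
t=np.load("t.npz"); R,o=t["R"],t["o"]
P=lambda x,z,y=0:[*(o+R@[x,y]),z]
fx=lambda: (lambda f: R[:,0]@np.array(f[:2]))(robot.sense()["contact_force"])
robot.move_linear(P(-38,100),speed=150); robot.move_linear(P(-38,40),speed=80)
b=fx(); print("base",b)
x=-36; robot.move_linear(P(-20,40),speed=60); x=-20
while x<15:
    robot.move_linear(P(x,40),speed=30); f=fx()-b
    if abs(f)>2: break
    x+=1.5
print("contact tcp x",x,f,robot.sense()["time_s"])
x0=x
robot.move_linear(P(x0+35,40),speed=50); print(fx()-b)
robot.move_linear(P(x0+72,40),speed=40); print("in",fx()-b)
robot.hold(0.2)
cv2.imwrite("pics/t1.png",robot.camera("scene")[:,:,::-1])
for dx in (60,54,50,46,40):
    robot.move_linear(P(x0+dx,40),speed=40); print(dx,round(fx()-b,2))
robot.move_linear(P(x0+20,40),speed=60)
robot.hold(.3)
s=robot.sense(); print(s["time_s"],fx()-b)
cv2.imwrite("pics/t2.png",np.hstack([robot.camera("scene")[100:350,150:450,::-1],robot.camera("top")[80:330,180:480,::-1]]))
np.savez("t.npz",R=R,o=o,O=t["O"],x0=x0)
E
```

```text
base -0.4357740038237075
contact tcp x -6.5 -3.093437864329797 9.45
-6.445827796513107
in -7.104034208199834
60 -6.71
54 -6.35
50 -5.83
46 1.19
40 0.15
13.9583 1.1514873859196937
```

View pics/t2.png

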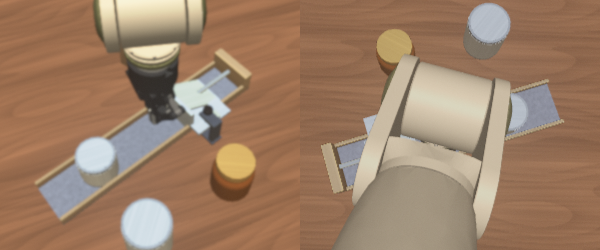

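The force dropped off between 50 and 46 mm on the way back, so the pusher latched; the picture shows the tin unmoved. Now lift, look from above, and push the tin.

```bash
python3 - <<'E'
from h import *
t=np.load("t.npz"); R,o,x0=t["R"],t["o"],float(t["x0"])
P=lambda x,z,y=0:[*(o+R@[x,y]),z]
fx=lambda: R[:,0]@np.array(robot.sense()["contact_force"][:2])
robot.move_linear(P(x0+20,150),speed=150)
robot.move_linear(P(-182,150),speed=200)
s=robot.sense(); pose=(s["ee_pos"],s["orientation"])
cv2.imwrite("pics/w1.png",robot.camera("wrist")[:,:,::-1])
for n,z in (("pusher_face",43),("tin",4)):
    for r in robot.spot_point(n,"wrist")[:1]:
        x=onz("wrist",r["xy"],z,pose); print(n,round(r["conf"],2),np.round(r["xy"]),np.round(R.T@(x[:2]-o),1))
print(s["time_s"])
E
```

```text
tin 0.74 [320.  96.] [-114.1    1.4]
16.0667
```

View pics/w1.png

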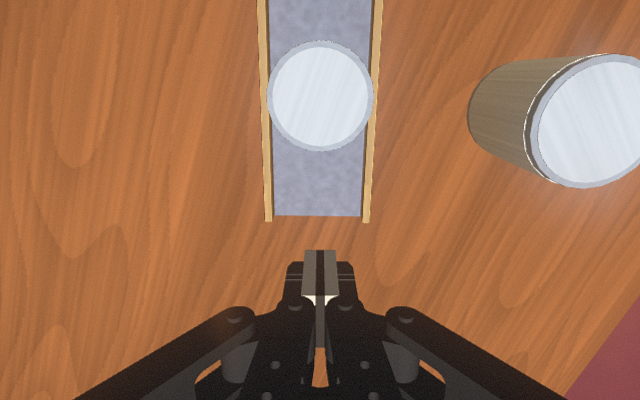

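The tin is centred in the lane at (320,96), with the fingers behind the mouth side of it and in line. I'll descend and push, slowing before the expected contact (TCP x ≈ -23).

```bash
python3 - <<'E'
from h import *
t=np.load("t.npz"); R,o,x0=t["R"],t["o"],float(t["x0"])
P=lambda x,z,y=0:[*(o+R@[x,y]),z]
fx=lambda: R[:,0]@np.array(robot.sense()["contact_force"][:2])
robot.move_linear(P(-182,33),speed=120); robot.hold(.1); b=fx()
robot.move_linear(P(-162,33),speed=50)
robot.move_linear(P(-100,33),speed=35); print(fx()-b)
robot.move_linear(P(-34,33),speed=35); print(fx()-b)
x=-32.
while x<=-19:
    robot.move_linear(P(x,33),speed=15); f=fx()-b; print(x,round(f,2))
    if f<-3.5: break
    x+=1.5
robot.move_linear(P(x-3,33),speed=10); print(fx()-b)
robot.move_linear(P(x-40,33),speed=60)
robot.move_linear(P(x-40,200),speed=200); 
robot.move_linear(P(-90,230),speed=200)
s=robot.sense(); pose=(s["ee_pos"],s["orientation"])
cv2.imwrite("pics/w2.png",robot.camera("wrist")[:,:,::-1])
for n,z in (("pusher_face",43),("tin",4),("pin_knob",71)):
    for r in robot.spot_point(n,"wrist")[:1]:
        X=onz("wrist",r["xy"],z,pose); print(n,round(r["conf"],2),np.round(r["xy"]),np.round(R.T@(X[:2]-o),1))
print(s["time_s"])
E
```

```text
-1.1077944949930834
-1.1915497219450146
-32.0 -0.59
-30.5 -0.5
-29.0 0.3
-27.5 -0.93
-26.0 -0.25
-24.5 0.01
-23.0 -3.39
-21.5 -5.77
0.5338183411671288
tin 0.73 [320.  44.] [19.4  1.2]
26.5417
```

View pics/w2.png

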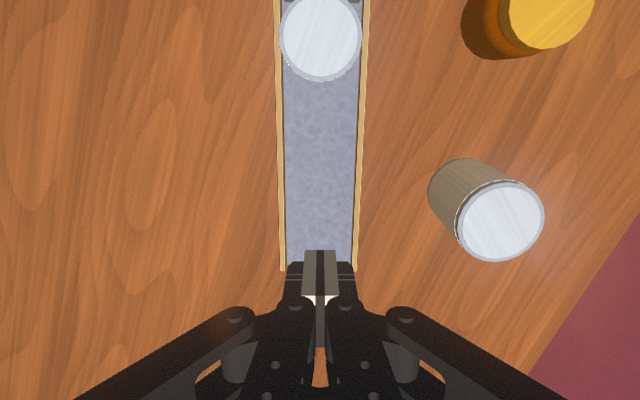

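The tin is far up the lane at (320,38), still centred, but the pusher is just outside the frame. I'll take one look from further ahead.

```bash
python3 - <<'E'
from h import *
t=np.load("t.npz"); R,o=t["R"],t["o"]
robot.move_linear([*(o+R@[-30,0]),250],speed=150)
s=robot.sense(); pose=(s["ee_pos"],s["orientation"])
cv2.imwrite("pics/w3.png",robot.camera("wrist")[:,:,::-1])
for n,z in (("pusher_face",43),("tin",4),("pin_knob",71)):
    for r in robot.spot_point(n,"wrist")[:1]:
        X=onz("wrist",r["xy"],z,pose); print(n,round(r["conf"],2),np.round(r["xy"]),np.round(R.T@(X[:2]-o),1))
print(s["time_s"])
E
```

```text
pusher_face 0.63 [316.  72.] [54.2  4.9]
tin 0.6 [317. 107.] [20.9  4.2]
pin_knob 0.91 [391.  42.] [ 76.9 -56.1]
27.3167
```

View pics/w3.png

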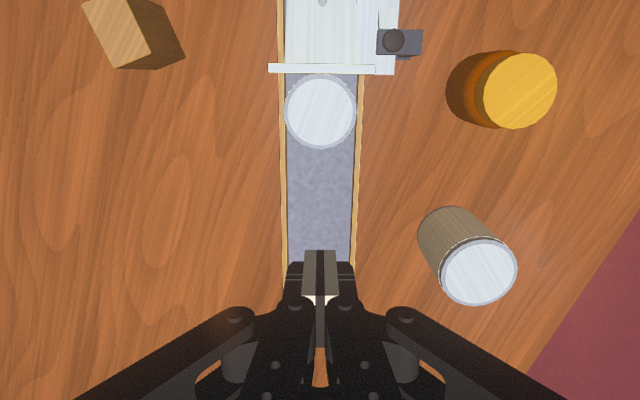

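The pusher is latched, with its face at row ~68, and the tin is against it at (320,110), 33 mm from the face. Bystanders are unmoved, so I'm handing in.

```bash
python3 -c "
from rig import robot
print(robot.job_done())"
```

```text
the job is handed in; nothing more can be done
None
```

The pusher is latched at mid position, the tin stands upright against it, the tall tin, jar and carton look undisturbed in the last picture, and the job was handed in at about 27 s of the 54 s allowed; no verdict was returned.

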